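# Open the push-and-turn bottle of record cleaner at the cleaning station

### The job

Take the square amber bottle with the ivory push-and-turn cap out of its compartment in the pine crate and stand it upright, all the way down, in the square well of the walnut cleaning station, which keeps it from turning; it is glass, so set it down rather than dropping it. Then press the cap down against its spring and, keeping it pressed, twist it free anticlockwise, and lift it straight off, leaving the bottle standing in the well. Finish while still holding the cap level in the gripper, a few centimetres clear above the mouth of the bottle, and leave the other things in the crate and on the table where they are.

Things in the scene. Friction and masses are not known exactly. Their poses are not given: they have to be found in the camera images.
- bottle: Square amber glass bottle of record cleaner, about 0.24 kg: body 54 x 54 mm and 59 mm high, sloping shoulder to 66 mm, round neck 30 mm in diameter, rim 90 mm up; 101 mm tall with the cap on. Origin: centre of its underside; z up, x and y square to the body's sides. Starts upright in one of the crate's three compartments, cap locked on; it can be carried by its cap.
- cap: Ivory ribbed push-and-turn safety cap, round, 48 mm in diameter, 27 mm high, 40 g. Origin: centre of the underside of its skirt; z up. Locked on, its origin is 74 mm above the bottle's underside and its x axis is along the bottle's (4 degrees of play). A disc in it, sprung by about 4 N, holds three inner lugs up in notches under three ledges of the neck, 120 degrees apart.
- cap_top (a point): Centre of the cap's flat top, with red arrow print. Pressed, the cap goes down 6 mm to a firm stop at about 11 N; from 4 mm down the lugs clear the locking teeth. Kept down it turns anticlockwise only (seen from above) and lifts off once turned 35 to 88 degrees from locked, 60 being the middle; the spring then lifts it a little. Do not force it round unpressed; unpressed or unturned it cannot come off.
- mouth (a point): Centre of the rim of the bottle's neck, 90 mm above the bottle's underside.
- station: Walnut record cleaning station, a fixed block 112 mm (x) by 210 mm (y) by 40 mm high; a velvet record brush with a wooden grip lies fixed across its -y end, its top 70 mm above the table; the bottle well is in its +y end. Origin: centre of its underside; z up. It stands left or right of the middle, the crate on the other side.
- well (a point): Centre of the floor of the square bottle well in the station, 16 mm above the table. The well is 59 x 59 mm, square to the station's x and y axes, 24 mm deep, its top 8 mm bevelled outward at 45 degrees. The bottle fits in any of four quarter turns, with 2.5 mm to spare on each side.
- crate: Fixed pine crate, 112 mm (x) by 304 mm (y), slat walls 58 mm high, a 6 mm floor, two dividers 46 mm high, a swinging slat gate across its -x side, closed or just ajar. Three compartments, 92 x 92 mm in a row along its y axis, centres at y = -98, 0 and +98 mm, holding the bottle, the corked bottle and the tin in any order. Origin: centre of its underside; z up.
- cork_bottle: Bystander in the crate: round amber glass bottle with a cork, 42 mm in diameter, 95 mm high. Origin: centre of its underside.
- tin: Bystander in the crate: round aluminium tin with a green lid, 57 mm in diameter, 48 mm high. Origin: centre of its underside.
- cup: Bystander behind: white enamel cup, chipped, blue rim, with a handle, 82 mm in diameter, 78 mm high. Origin: centre of its underside.
- clamp: Bystander behind: knurled aluminium screw-down record clamp, 80 mm in diameter, 52 mm high. Origin: centre of its underside.
- brush: Bystander behind: horn-handled stylus brush lying down, 100 mm long, 9 mm high. Origin: underside, about its middle.
- magnifier: Bystander behind: brass pocket magnifier lying down, 102 mm long, 8 mm high. Origin: underside, at the centre of the lens.
There are look-alikes about, which are no part of the job. Several things look just like the station: the one meant starts farthest from the robot's base. Leave any purple look-alike of the bottle alone.

How it is judged:
By the outcome, as a careful person would: the job done as asked, in the order asked, and still so for the second after the job is handed in, while the arm keeps its last pose, push and grip.
It also fails if it takes over 51 s, if anything falls off the work surface, if the arm or the gripper's body presses on something with over 40 N, if the wrist force passes 120 N, or if a joint passes its speed limit or range.

### The arm

A 6-joint arm with a two-finger parallel gripper is mounted at the origin on the work surface. World frame = base frame: x ahead of the robot, y to its left, z up, the work surface at z = 0. Lengths are in mm, angles in rad, forces in N, time in s.
With the tool pointing down it reaches from about 300 to 775 mm from the base axis. Payload 14.6 kg.
Tool frame: the origin (TCP) lies between the finger pads; the fingertips stand manip.finger_overhang ahead of it and the grasp point (between the pads) lies 2 mm behind it (manip.finger_overhang is the distance from the TCP to the fingertips, in mm); z points along the fingers, y is the direction in which the jaws open and shut (so a half turn about z gives the same grasp; the last joint's range is limited). The gripper opens to 94 mm and grips with 3 to 60 N. Pads are 16 mm wide; open, the fingers measure 119 mm over their backs; the gripper's body (75 mm by 177 mm) begins 78 mm behind the grasp point.
Start: joints at [-0.067, 0.3, 1.521, -0, 1.321, -0.067], TCP at [549.99, -0.002, 195.846] pointing down, gripper open.
Joint ranges: [-3.03, 3.03], [-0.79, 2.21], [0.23, 2.52], [-1.04, 4.18], [0, 3.07], [-2.55, 2.55]. Speed limits (rad/s): [2.22, 2.22, 2.57, 3.14, 3.14, 3.14].

### API

Orientations are given as [roll, pitch, yaw] about the fixed x, y, z axes, in that order (R = Rz(yaw) Ry(pitch) Rx(roll)).
In Python, from cell import manip gives the robot as it stands.
- The arm moves only by the tool drive_tool, never from a script. Its argument "steps" is a list of rows, each an object with "delta_pos": the shift along the world's x, y, z in mm, a list of three; "yaw": the turn about the world's z in rad; "hand": the finger opening in mm, from 0 to 94. A call has 1 to 5 rows; each row shifts and turns the commanded pose from where the row before left it; what a row does not reach is not made up. A row lasts 1/12 s, in which the tool goes at most 41.7 mm and 7.16 degrees, less where a joint would pass 70% of its speed; a pose out of reach is approached as far as the arm can. A call is refused whole if a number of a shift passes 41.7 or a number of a turn 0.125, either way. A call with a gripper value outside its range is refused whole. The fingers move at their own pace and stop on an object; "squeeze" is the grip in N (left out, the last holds). Time passes only in rows, so rows that do not move let the fingers close. It gives the time, the measured TCP pose, the force and the opening at its end, in the units of the state.
- manip.read_state(): the state, without advancing time (a new reading comes with each control period).
- manip.camera(name): name is "scene" or "side" or "wrist"; returns a dict with "frame" (420x560x3 uint8, red, green, blue), "range_z" (420x560 float32, mm along the optical axis (not along the pixel's ray), 0 where there is no reading), "intrinsics" (3x3 intrinsics, pixels), "position" and "attitude" of the camera in the world. Camera axes: x right, y down, z forward; pixel columns grow to the right and rows downward; lengths in mm; the calibration is good to about 2 mm. The wrist camera is an equidistant fisheye: a pixel r from the principal point sees the ray r / f radians off the axis. A picture is of the moment at which its call begins.
- manip.sign_off(): hands the job in, once; it reports no verdict.
The state is a dict: "clock": time; "joints": joint angles; "qd": joint speeds; "effort": joint torques, N m; "eef_pos": TCP position; "eef_rot": TCP orientation; "wrist_force": force on the tool from outside, world axes, zero at the start; "moment": the same for the moment, N m; "finger_gap": finger opening in mm.
Only numpy, scipy, OpenCV 4.12 (cv2) and the standard library are available. Lean on these libraries where they do the work, as an engineer would, in place of code of your own. Each camera call takes 0.05 s, during which the arm holds its last target.

## Working session

There is one attempt and no reset: what is moved stays moved. The work goes in short steps, Python scripts to look and compute and a tool call to move; the robot and the scene stay as the last step left them, time stands still between calls to the robot, and variables do not carry over. Pictures are saved under pics/ and viewed, and the job is handed in when it is done.

Besides the shell and the picture viewer there is one more tool, called after "Call:" by a JSON object that holds its "fn" and its "kwargs", one argument or row to a line. drive_tool: Moves the arm, as the interface text tells. Its arguments: {"type":"object","properties":{"steps":{"type":"array"},"squeeze":{"type":"number"}},"required":["steps"]}

```bash
ls; mkdir -p pics
python3 - <<'E'
from cell import manip
import cv2,numpy as np
print(manip.finger_overhang); print(manip.read_state())
for n in ["scene","side","wrist"]:
    c=manip.camera(n); cv2.imwrite(f"pics/{n}0.png",c["frame"][:,:,::-1]); np.savez(f"pics/{n}0.npz",**c)
    print(n,c["intrinsics"],c["position"],c["attitude"])
E
```

```text
pics
17.0
{'clock': 0.0, 'joints': array([-6.65809121e-02,  3.00487225e-01,  1.52159166e+00,  2.00589912e-05,
        1.32066918e+00, -6.65796433e-02]), 'qd': array([0.00023424, 0.00105547, 0.00110755, 0.0007561 , 0.0014963 ,
       0.00040304]), 'effort': array([-1.53750298e-03, -5.31805658e+01, -3.52735734e+01,  7.07558286e-02,
        2.43994006e-02, -4.79655944e-05]), 'eef_pos': array([5.49729730e+02, 3.10447939e-02, 1.95273008e+02]), 'eef_rot': array([-3.14044109e+00, -9.62564598e-05,  1.57079003e+00]), 'wrist_force': array([-0.18746505, -0.38183322, -0.15378307]), 'moment': array([ 0.01252999, -0.02005621, -0.01250267]), 'finger_gap': 93.86493393633967}
scene [[379.11657005   0.         283.56571523]
 [  0.         379.11657005 213.15383228]
 [  0.           0.           1.        ]] [1134.55110624  142.00731252  619.42743851] [-2.27300539  0.01909917  1.78445824]
side [[402.96963859   0.         276.65892438]
 [  0.         402.96963859 203.33549239]
 [  0.           0.           1.        ]] [354.19273022 548.34043483 685.10053295] [-2.35615064  0.00994536 -2.80965538]
wrist [[325.1922621    0.         281.72853281]
 [  0.         325.1922621  212.0709449 ]
 [  0.           0.           1.        ]] [549.21877903  67.09253485 383.73996491] [ 2.90658359e+00  4.64843801e-04 -3.72911781e-04]
```

View pics/scene0.png

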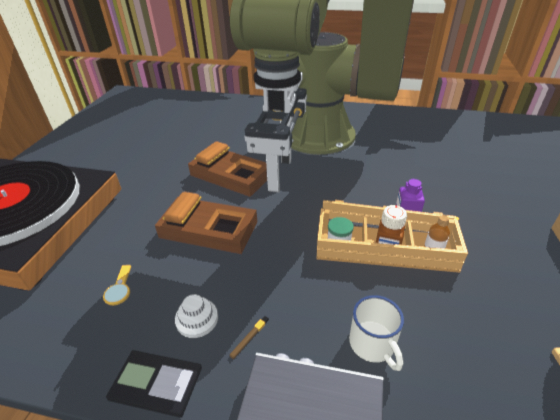

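View pics/side0.png

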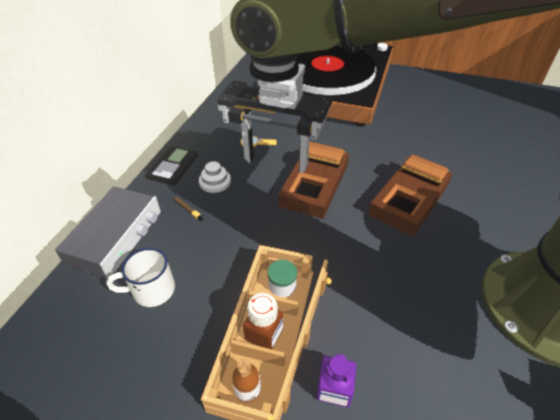

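View pics/wrist0.png

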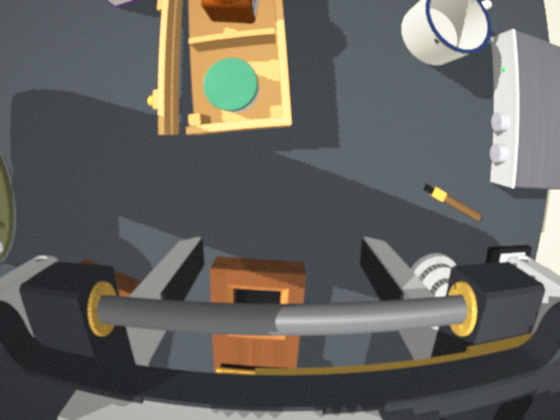

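The scene view shows the target-type bottle with its ivory cap in the crate's middle compartment at (393,217). The purple look-alike is outside the crate at (411,195). There are two stations, at (207,220) and (230,168). In the side view these are the cap (262,308), purple (338,378), and stations (315,180) and (412,193). The one farther from the base should be scene (207,220); I'll check that by measuring.

```bash
cat > h.py <<'E'
import numpy as np,cv2
from scipy.spatial.transform import Rotation as Ro
def cloud(c,fish=False):
    K=c["intrinsics"];z=c["range_z"].astype(float)
    v,u=np.mgrid[:z.shape[0],:z.shape[1]]
    x=(u-K[0,2])/K[0,0];y=(v-K[1,2])/K[1,1]
    if fish:
        r=np.hypot(x,y);s=np.where(r>1e-6,np.tan(np.minimum(r,1.5))/np.maximum(r,1e-9),1);x=x*s;y=y*s
    P=np.dstack([x*z,y*z,z]);R=Ro.from_euler('xyz',c["attitude"]).as_matrix()
    W=P@R.T+c["position"];W[z<=0]=np.nan
    return W
def ray(c,u,v,h):
    K=c["intrinsics"];x=(u-K[0,2])/K[0,0];y=(v-K[1,2])/K[1,1]
    R=Ro.from_euler('xyz',c["attitude"]).as_matrix();d=R@np.array([x,y,1]);p=c["position"]
    return p+d*(h-p[2])/d[2]
E
python3 - <<'E'
from h import *
for n in ["scene","side"]:
    c=dict(np.load(f"pics/{n}0.npz"));W=cloud(c)
    f=c["frame"];hsv=cv2.cvtColor(f,cv2.COLOR_RGB2HSV)
    pts={"scene":[(393,217),(340,225),(438,228),(207,220),(230,168),(411,195),(100,340)],"side":[(262,308),(282,272),(245,370),(315,180),(412,193),(338,378),(50,300)]}[n]
    print(n)
    for u,v in pts: print((u,v),W[v,u].round(1),f[v,u])
    # cap: bright low-sat points z 85..125
    m=(hsv[...,1]<90)&(hsv[...,2]>150)&(W[...,2]>98)&(W[...,2]<116)&(W[...,0]>400)&(W[...,1]>0)&(W[...,1]<400)
    k,l,s,ce=cv2.connectedComponentsWithStats(m.astype(np.uint8))
    for i in range(1,k):
        if s[i,4]>40:
            p=W[l==i]; print("cap",s[i],ce[i].round(1),np.median(p,0).round(1),p.min(0).round(1),p.max(0).round(1))
    # station top z~40
    m=(abs(W[...,2]-40)<4)&(f[...,0]>50)&(W[...,1]<60)&(W[...,0]<750)
    k,l,s,ce=cv2.connectedComponentsWithStats(m.astype(np.uint8))
    for i in range(1,k):
        if s[i,4]>150:
            p=W[l==i][:,:2].astype(np.float32); print("st",s[i],p.mean(0),cv2.minAreaRect(p),cv2.boxPoints(cv2.minAreaRect(p)).round().tolist())
    cv2.imwrite(f"pics/{n}0_m.png",(m*255).astype(np.uint8))
b=cv2.imread("pics/scene0.png");a=cv2.resize(b[150:290,130:290],None,fx=4,fy=4,interpolation=2);cv2.imwrite("pics/cr1.png",a)
a=cv2.resize(b[170:280,310:470],None,fx=4,fy=4,interpolation=2);cv2.imwrite("pics/cr2.png",a)
b=cv2.imread("pics/side0.png");a=cv2.resize(b[240:420,200:370],None,fx=3.3,fy=3.3,interpolation=2);cv2.imwrite("pics/cr3.png",a)
a=cv2.resize(b[130:240,270:460],None,fx=4,fy=4,interpolation=2);cv2.imwrite("pics/cr4.png",a)
E
```

```text
scene
(393, 217) [512.8 227.2 106.1] [242 165 151]
(340, 225) [497.8 121.2  52.4] [ 90 165 132]
(438, 228) [496.7 323.4  77.9] [152 100  50]
(207, 220) [ 524.6 -184.6   39.1] [139  91  60]
(230, 168) [ 301.6 -202.8   36.5] [190 128  72]
(411, 195) [369.9 276.5  62.4] [127  68 166]
(100, 340) [ 8.366e+02 -2.793e+02 -7.000e-01] [59 63 70]
cap [383 206  24  18 308] [394.4 214. ] [502.3 229.8 105.7] [473.9 207.2  98.1] [520.8 254.9 109.2]
st [188 151  79  35 924] [ 298.3228  -197.04636] ((285.4853210449219, -209.34527587890625), (209.69898986816406, 115.25760650634766), 71.99652099609375) [[198.0, -291.0], [308.0, -327.0], [373.0, -127.0], [263.0, -92.0]]
st [ 32 183  87  92 328] [ 607.1605 -470.1794] ((590.3046875, -469.9908752441406), (319.1513977050781, 5.60031795501709), 0.006210220977663994) [[431.0, -467.0], [431.0, -473.0], [750.0, -473.0], [750.0, -467.0]]
st [ 155  197  101   46 1608] [ 524.5285  -175.66258] ((515.5127563476562, -191.07850646972656), (212.3949737548828, 115.63497161865234), 86.54434967041016) [[451.0, -294.0], [567.0, -301.0], [580.0, -89.0], [464.0, -82.0]]
sid
[... 403 characters left out ...]
.7 255.6 110.1]
st [470  27  90  12 196] [    4.311767 -1240.6433  ] ((5.1600799560546875, -1242.0306396484375), (318.1313781738281, 21.264036178588867), 0.32258638739585876) [[-154.0, -1232.0], [-154.0, -1254.0], [164.0, -1252.0], [164.0, -1231.0]]
st [ 278  153   71   56 1379] [ 510.6079  -160.66539] ((516.1929931640625, -190.23196411132812), (213.66757202148438, 113.23081970214844), 86.59466552734375) [[453.0, -294.0], [566.0, -300.0], [579.0, -87.0], [466.0, -80.0]]
st [ 370  165   83   61 1680] [ 289.69263 -185.54459] ((285.5679016113281, -209.90652465820312), (211.24371337890625, 112.55397033691406), 71.80787658691406) [[199.0, -293.0], [306.0, -328.0], [372.0, -127.0], [265.0, -92.0]]
```

View pics/cr2.png

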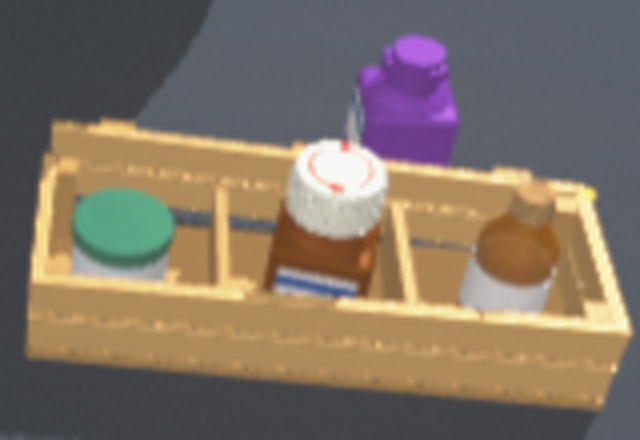

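View pics/cr3.png

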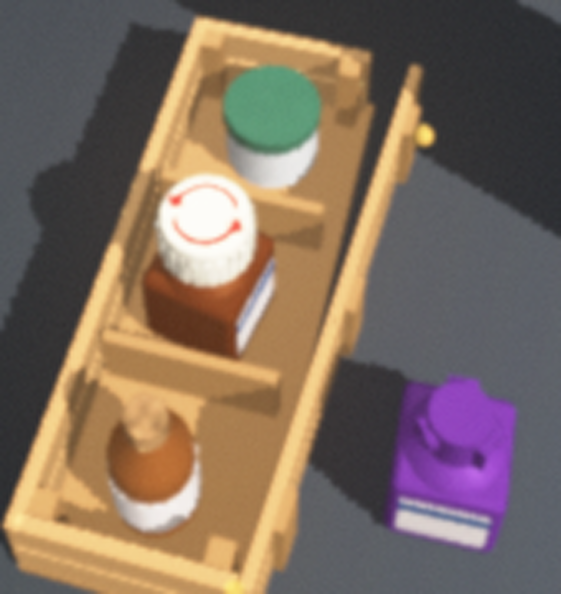

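View pics/cr4.png

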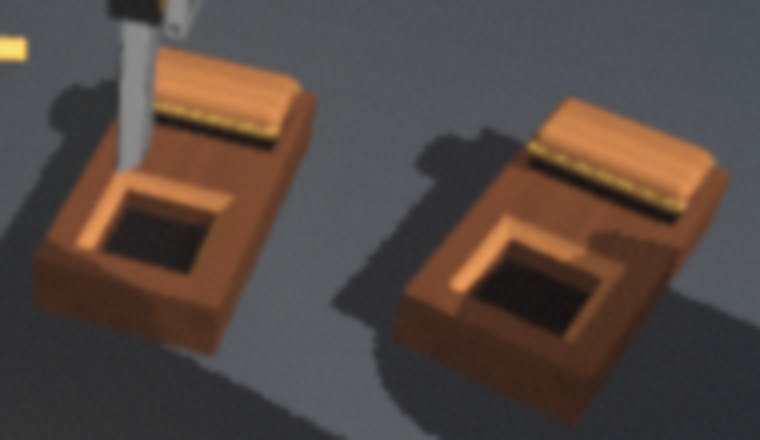

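The crops confirm the choice. The ivory-capped amber bottle is in the middle compartment with the tin and the cork bottle either side, and the purple one stands outside the crate. The station centred at about (516,-190), 550 mm out, is farther than the one at (285,-210), 354 mm out. Next I'll measure the bottle's yaw and the well centre.

Run:
```python
from h import *
A=[];S=[]
for n in ["scene","side"]:
    c=dict(np.load(f"pics/{n}0.npz"));W=cloud(c);f=c["frame"].astype(int)
    near=(np.hypot(W[...,0]-495.5,W[...,1]-231.6)<46)&(W[...,2]>15)&(W[...,2]<64)
    amb=(f[...,0]>1.7*f[...,1])&(f[...,0]<190)&(W[...,2]>30)
    p=W[near&amb];A.append(p);print(n,len(p),p.min(0).round(),p.max(0).round())
    r=cv2.minAreaRect(p[:,:2].astype(np.float32));print(r)
    # face direction fit: wall points
    q=p[p[:,2]<58]; 
    a=np.radians(-3.5); d=W[...,:2]-np.array([516,-190.5]); X=d[...,0]*np.cos(a)+d[...,1]*np.sin(a); Y=-d[...,0]*np.sin(a)+d[...,1]*np.cos(a); Z=W[...,2]
    top=(abs(Z-40)<3)&(abs(X)<60)&(abs(Y)<110)
    flo=(Z<22)&(Z>10)&(abs(X)<40)&(Y>0)&(Y<100)
    print("top extents",np.percentile(X[top],[1,99]),np.percentile(Y[top],[1,99]))
    for y in range(-20,110,10):
        s=np.sort(X[top&(abs(Y-y)<3)]); 
        if len(s)>2:
            g=np.diff(s);i=g.argmax();print("y",y,"gap",s[i].round(1),s[i+1].round(1),"ends",s[0].round(),s[-1].round())
    for x in range(-50,60,10):
        s=np.sort(Y[top&(abs(X-x)<3)]); 
        if len(s)>2:
            g=np.diff(s);i=g.argmax();print("x",x,"gap",s[i].round(1),s[i+1].round(1),"ends",s[0].round(),s[-1].round())
    print("floor",flo.sum(),X[flo].min(),X[flo].max(),Y[flo].min(),Y[flo].max(),np.median(Z[flo]))
    np.save(f"pics/{n}_amb.npy",p)
P=np.vstack(A);print(cv2.minAreaRect(P[:,:2].astype(np.float32)))
im=np.zeros((500,500,3),np.uint8)
for k,p in enumerate(A):
  for q in p:
    u=int(250+(q[0]-495.5)*5);v=int(250-(q[1]-231.6)*5)
    if 0<=u<500 and 0<=v<500: cv2.circle(im,(u,v),2,[(0,255,0),(0,0,255)][k],-1)
cv2.imwrite("pics/amb.png",im)
```

```text
scene 22 [497. 207.  58.] [525. 255.  64.]
((508.0005798339844, 230.633544921875), (44.97101974487305, 28.832691192626953), 81.20287322998047)
top extents [-55.60520486  56.39600912] [-103.27246787  104.18609717]
y -20 gap -40.0 -35.8 ends -54.0 56.0
y -10 gap -45.3 -40.8 ends -54.0 56.0
y 0 gap -17.4 -13.7 ends -57.0 56.0
y 10 gap -42.6 -39.2 ends -56.0 55.0
y 20 gap -37.9 38.3 ends -56.0 56.0
y 30 gap -36.6 37.1 ends -56.0 55.0
y 40 gap -32.7 38.1 ends -56.0 57.0
y 50 gap -32.3 37.7 ends -58.0 56.0
y 60 gap -33.0 39.0 ends -57.0 57.0
y 70 gap -37.5 37.5 ends -53.0 57.0
y 80 gap -37.9 37.1 ends -56.0 56.0
y 90 gap -33.6 -29.0 ends -56.0 56.0
y 100 gap 18.4 21.9 ends -55.0 56.0
x -50 gap -105.4 -38.9 ends -105.0 105.0
x -40 gap -104.0 -37.0 ends -104.0 104.0
x -30 gap -103.7 -36.7 ends -105.0 103.0
x -20 gap 13.1 85.5 ends -104.0 105.0
x -10 gap 11.2 87.2 ends -104.0 106.0
x 0 gap 12.9 86.1 ends -103.0 104.0
x 10 gap 12.7 85.4 ends -104.0 105.0
x 20 gap 12.5 83.9 ends -104.0 102.0
x 30 gap 11.6 83.9 ends -103.0 106.0
x 40 gap -84.8 -38.1 ends -105.0 105.0
x 50 gap -51.6 -48.2 ends -1
[... 690 characters left out ...]
p -36.6 34.1 ends -56.0 55.0
y 90 gap -13.7 -8.2 ends -56.0 55.0
y 100 gap -14.7 -11.6 ends -55.0 55.0
x -50 gap -9.8 -5.2 ends -106.0 107.0
x -40 gap 43.5 47.9 ends -37.0 107.0
x -30 gap 12.3 86.0 ends -36.0 106.0
x -20 gap 14.7 86.2 ends -38.0 106.0
x -10 gap 12.0 84.0 ends -38.0 107.0
x 0 gap 12.5 86.6 ends -42.0 107.0
x 10 gap 15.4 86.4 ends -36.0 106.0
x 20 gap 15.0 85.8 ends -37.0 105.0
x 30 gap 53.1 85.3 ends -37.0 106.0
x 40 gap 4.7 10.1 ends 5.0 107.0
x 50 gap 17.1 21.3 ends -22.0 105.0
floor 325 -25.43942267794277 30.314717319995335 14.096955370604507 64.42640792732402 16.65729783413292
((496.037109375, 232.53775024414062), (52.538673400878906, 53.93824005126953), 82.5930404663086)
```

View pics/amb.png

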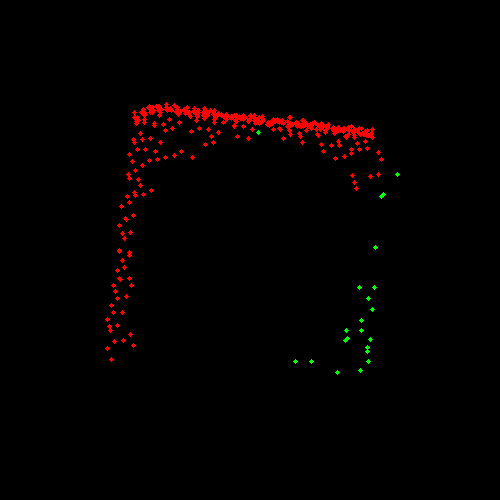

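Measurements:
- **Cap:** about (495.5, 231.8), top at 107 as expected.
- **Bottle:** yaw about -6.5°, footprint 53 x 54 as expected.
- **Well:** local (0, 49.3), so world about (519, -141). The opening measures about 73, against 75 given.
- **Station:** yaw -3.5°.

I'll move above the cap.

Call:
{"fn": "drive_tool", "kwargs": {
  "steps": [
    {"delta_pos": [-5,20,0],"yaw": 0,"hand": 94},
    {"delta_pos": [-10,40,0],"yaw": 0,"hand": 94},
    {"delta_pos": [-10,40,0],"yaw": 0,"hand": 94},
    {"delta_pos": [-10,40,0],"yaw": 0,"hand": 94},
    {"delta_pos": [-9,40,0],"yaw": 0,"hand": 94}
  ],
  "squeeze": 35
}}

```text
clock: 0.57
eef_pos: [505.1, 181.6, 195.8]
eef_rot: [-3.141, 0.0, 1.57]
wrist_force: [1.0, 0.0, -0.1]
finger_gap: 93.9
```

Call:
{"fn": "drive_tool", "kwargs": {
  "steps": [
    {"delta_pos": [-7,30,0],"yaw": 0,"hand": 94},
    {"delta_pos": [-3,15,0],"yaw": 0,"hand": 94},
    {"delta_pos": [0,7,0],"yaw": 0,"hand": 94},
    {"delta_pos": [0,0,0],"yaw": 0,"hand": 94},
    {"delta_pos": [0,0,0],"yaw": 0,"hand": 94}
  ]
}}

```text
clock: 0.98
eef_pos: [496.2, 231.4, 195.6]
eef_rot: [-3.141, 0.0, 1.571]
wrist_force: [0.0, 0.6, 0.0]
finger_gap: 94.0
```

Run:
```python
from cell import manip
from h import *
s=manip.read_state();print(s["clock"],s["eef_pos"],s["eef_rot"])
c=manip.camera("wrist");cv2.imwrite("pics/w1.png",c["frame"][:,:,::-1]);W=cloud(c,True);f=c["frame"]
hsv=cv2.cvtColor(f,cv2.COLOR_RGB2HSV)
m=(hsv[...,1]<90)&(abs(W[...,2]-107)<5)&(np.hypot(W[...,0]-496,W[...,1]-232)<40)
p=W[m];print(len(p),p.min(0),p.max(0),np.median(p,0));print(cv2.minEnclosingCircle(p[:,:2].astype(np.float32)))
```

```text
0.9833 [496.19188591 231.3809801  195.64830382] [-3.14129975e+00  3.25415611e-04  1.57071842e+00]
2008 [470.03862695 207.23825013 102.08851423] [518.18132009 255.33855694 110.1197254 ] [494.04544631 232.1782809  107.07296536]
((493.7504577636719, 230.872314453125), 24.575618743896484)
```

View pics/w1.png

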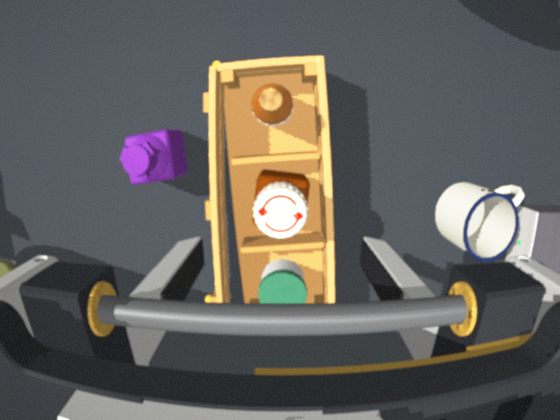

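The wrist view shows the cap centred between the jaw directions at about (281,211), radius 24.6, with its centre measured at (494,231.5). I'll shift -1 in x and descend to TCP z 95, where the fingertips at 78 clear the 58 mm walls.

Call:
{"fn": "drive_tool", "kwargs": {
  "steps": [
    {"delta_pos": [-1,0,-20],"yaw": 0,"hand": 94},
    {"delta_pos": [0,0,-25],"yaw": 0,"hand": 94},
    {"delta_pos": [0,0,-25],"yaw": 0,"hand": 94},
    {"delta_pos": [0,0,-20],"yaw": 0,"hand": 94},
    {"delta_pos": [0,0,-11],"yaw": 0,"hand": 94}
  ]
}}

```text
clock: 1.45
eef_pos: [494.5, 230.4, 92.5]
eef_rot: [-3.139, 0.001, 1.569]
wrist_force: [-1.4, 0.7, -1.2]
finger_gap: 93.7
```

Call:
{"fn": "drive_tool", "kwargs": {
  "steps": [
    {"delta_pos": [0,0,0],"yaw": 0,"hand": 70},
    {"delta_pos": [0,0,0],"yaw": 0,"hand": 56},
    {"delta_pos": [0,0,0],"yaw": 0,"hand": 50},
    {"delta_pos": [0,0,0],"yaw": 0,"hand": 40},
    {"delta_pos": [0,0,0],"yaw": 0,"hand": 40}
  ],
  "squeeze": 35
}}

```text
clock: 1.87
eef_pos: [495.5, 232.1, 95.9]
eef_rot: [3.14, -0.001, 1.571]
wrist_force: [-0.9, 0.3, -0.5]
finger_gap: 64.3
```

Call:
{"fn": "drive_tool", "kwargs": {
  "steps": [
    {"delta_pos": [0,0,0],"yaw": 0,"hand": 40},
    {"delta_pos": [0,0,0],"yaw": 0,"hand": 40},
    {"delta_pos": [0,0,0],"yaw": 0,"hand": 40}
  ]
}}

```text
clock: 2.12
eef_pos: [495.0, 232.1, 95.1]
eef_rot: [3.141, -0.0, 1.571]
wrist_force: [-1.1, -0.6, 0.7]
finger_gap: 44.2
```

Call:
{"fn": "drive_tool", "kwargs": {
  "steps": [
    {"delta_pos": [0,0,0],"yaw": 0,"hand": 40},
    {"delta_pos": [0,0,0],"yaw": 0,"hand": 40}
  ]
}}

```text
clock: 2.28
eef_pos: [495.0, 232.1, 95.0]
eef_rot: [3.142, -0.0, 1.571]
wrist_force: [-0.5, -0.4, 2.0]
finger_gap: 42.8
```

Run:
```python
from cell import manip
from h import *
for n in ["side","scene"]:
    c=manip.camera(n);b=c["frame"][:,:,::-1]
    a=b[230:420,190:370] if n=="side" else b[150:290,310:470]
    cv2.imwrite(f"pics/g_{n}.png",cv2.resize(a,None,fx=3,fy=3,interpolation=2))
```

```text
(no output)
```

View pics/g_side.png

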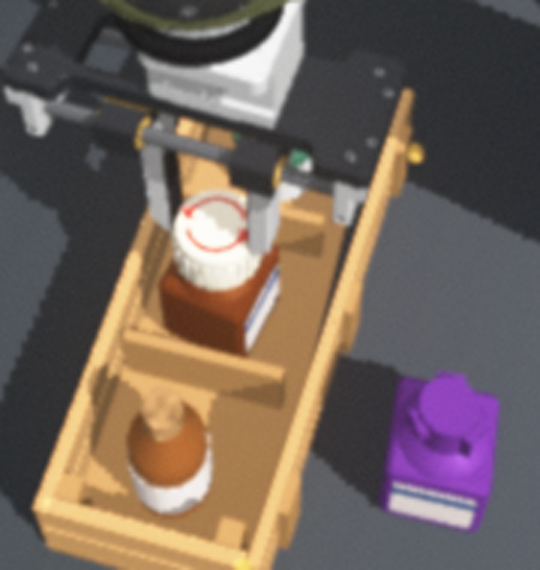

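View pics/g_scene.png

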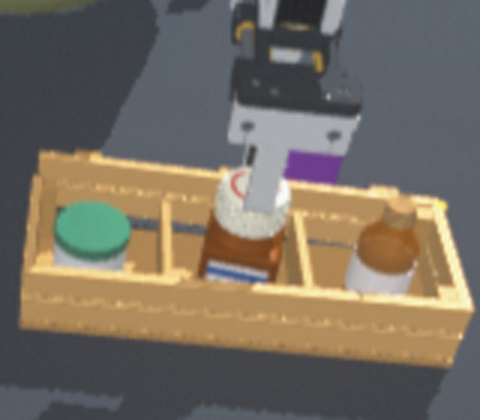

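Call:
{"fn": "drive_tool", "kwargs": {
  "steps": [
    {"delta_pos": [0,0,0],"yaw": 0,"hand": 40},
    {"delta_pos": [0,0,0],"yaw": 0,"hand": 40},
    {"delta_pos": [0,0,0],"yaw": 0,"hand": 40}
  ]
}}

```text
clock: 2.63
eef_pos: [495.0, 232.0, 95.0]
eef_rot: [3.141, -0.0, 1.571]
wrist_force: [-1.3, -0.1, 3.6]
finger_gap: 42.9
```

Run:
```python
from cell import manip
from h import *
s=manip.read_state();print(s)
c=manip.camera("wrist");cv2.imwrite("pics/w2.png",c["frame"][:,:,::-1])
c=manip.camera("scene");W=cloud(c);f=c["frame"]
hsv=cv2.cvtColor(f,cv2.COLOR_RGB2HSV)
m=(hsv[...,1]<90)&(abs(W[...,2]-95)<14)&(np.hypot(W[...,0]-496,W[...,1]-232)<40)
p=W[m];print(len(p),p.min(0),p.max(0))
c=manip.camera("side");W=cloud(c);f=c["frame"]
hsv=cv2.cvtColor(f,cv2.COLOR_RGB2HSV)
m=(hsv[...,1]<60)&(hsv[...,2]>200)&(abs(W[...,2]-107)<3)&(np.hypot(W[...,0]-496,W[...,1]-232)<40)
p=W[m];print(len(p),p.min(0),p.max(0))
```

```text
{'clock': 2.6333, 'joints': array([3.71304549e-01, 3.96501536e-01, 1.63942483e+00, 2.97891110e-05,
       1.10548393e+00, 3.71295762e-01]), 'qd': array([ 0.00027016,  0.00042626,  0.00134339,  0.00019939,  0.00157563,
       -0.00157324]), 'effort': array([-3.46083529e-01, -5.34798968e+01, -3.11206770e+01, -6.37739687e-02,
       -3.21614435e-01,  3.68131032e-04]), 'eef_pos': array([495.03352338, 232.03310281,  94.97846908]), 'eef_rot': array([ 3.14143238e+00, -9.09731266e-05,  1.57079176e+00]), 'wrist_force': array([-1.2907774 , -0.0736165 ,  3.55889739]), 'moment': array([0.04442402, 0.27450791, 0.01611128]), 'finger_gap': 42.93436631463902}
319 [471.09831503 206.19784517  81.14805175] [524.21067774 255.18596343 108.30712861]
402 [470.72901861 209.43977065 104.00752994] [517.2211442  254.48770541 109.90033743]
```

View pics/w2.png

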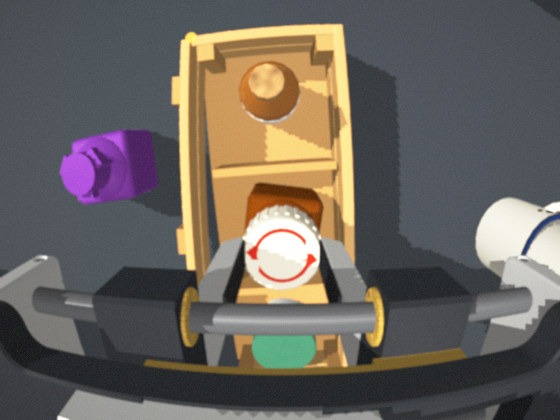

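The cap is held between both pads, centred at wrist px (283,245). The gap is steady at 42.9, slightly under the cap's 48 mm, probably because the pads give a little. I'll lift gently.

Call:
{"fn": "drive_tool", "kwargs": {
  "steps": [
    {"delta_pos": [0,0,3],"yaw": 0,"hand": 40},
    {"delta_pos": [0,0,5],"yaw": 0,"hand": 40},
    {"delta_pos": [0,0,7],"yaw": 0,"hand": 40},
    {"delta_pos": [0,0,5],"yaw": 0,"hand": 40},
    {"delta_pos": [0,0,0],"yaw": 0,"hand": 40}
  ]
}}

```text
clock: 3.2
eef_pos: [495.5, 232.2, 116.2]
eef_rot: [3.14, -0.001, 1.571]
wrist_force: [0.9, 0.5, -3.1]
finger_gap: 43.0
```

Run:
```python
from cell import manip
from h import *
c=manip.camera("side");b=c["frame"][:,:,::-1]
cv2.imwrite(f"pics/l_side.png",cv2.resize(b[210:400,190:370],None,fx=3,fy=3,interpolation=2))
```

```text
(no output)
```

View pics/l_side.png

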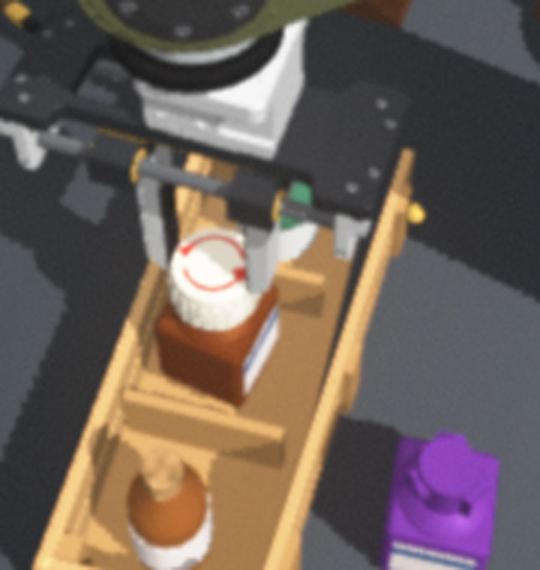

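The bottle comes up with the cap (about 3 N, matching 0.28 kg). I'll raise it further and carry it over.

Call:
{"fn": "drive_tool", "kwargs": {
  "steps": [
    {"delta_pos": [0,0,10],"yaw": 0,"hand": 40},
    {"delta_pos": [0,0,18],"yaw": 0,"hand": 40},
    {"delta_pos": [0,0,20],"yaw": 0,"hand": 40},
    {"delta_pos": [0,0,15],"yaw": 0,"hand": 40},
    {"delta_pos": [0,0,7],"yaw": 0,"hand": 40}
  ]
}}

```text
clock: 3.67
eef_pos: [495.5, 232.2, 187.4]
eef_rot: [3.139, -0.001, 1.571]
wrist_force: [0.1, -0.9, -3.0]
finger_gap: 42.7
```

Call:
{"fn": "drive_tool", "kwargs": {
  "steps": [
    {"delta_pos": [0,-6,0],"yaw": 0.01,"hand": 40},
    {"delta_pos": [1,-12,0],"yaw": 0.01,"hand": 40},
    {"delta_pos": [1,-18,0],"yaw": 0.01,"hand": 40},
    {"delta_pos": [2,-24,0],"yaw": 0.01,"hand": 40},
    {"delta_pos": [2,-25,0],"yaw": 0.01,"hand": 40}
  ]
}}

```text
clock: 4.08
eef_pos: [500.4, 145.9, 183.7]
eef_rot: [-3.14, 0.0, 1.623]
wrist_force: [0.4, -0.5, -3.7]
finger_gap: 43.1
```

Call:
{"fn": "drive_tool", "kwargs": {
  "steps": [
    {"delta_pos": [2,-25,0],"yaw": 0,"hand": 40},
    {"delta_pos": [2,-25,0],"yaw": 0,"hand": 40},
    {"delta_pos": [2,-25,0],"yaw": 0,"hand": 40},
    {"delta_pos": [2,-25,0],"yaw": 0,"hand": 40},
    {"delta_pos": [2,-25,0],"yaw": 0,"hand": 40}
  ]
}}

```text
clock: 4.5
eef_pos: [510.3, 20.4, 183.8]
eef_rot: [-3.14, -0.0, 1.621]
wrist_force: [0.5, -0.8, -3.3]
finger_gap: 43.0
```

Call:
{"fn": "drive_tool", "kwargs": {
  "steps": [
    {"delta_pos": [2,-25,0],"yaw": 0,"hand": 40},
    {"delta_pos": [2,-25,0],"yaw": 0,"hand": 40},
    {"delta_pos": [1,-25,0],"yaw": 0,"hand": 40},
    {"delta_pos": [1,-22,0],"yaw": 0,"hand": 40},
    {"delta_pos": [1,-18,0],"yaw": 0,"hand": 40}
  ]
}}

```text
clock: 4.92
eef_pos: [517.2, -94.9, 183.7]
eef_rot: [-3.14, -0.0, 1.62]
wrist_force: [-0.6, 0.1, -2.8]
finger_gap: 42.7
```

Call:
{"fn": "drive_tool", "kwargs": {
  "steps": [
    {"delta_pos": [1,-13,0],"yaw": 0,"hand": 40},
    {"delta_pos": [0,-7,0],"yaw": 0,"hand": 40},
    {"delta_pos": [0,-3,0],"yaw": 0,"hand": 40},
    {"delta_pos": [0,0,0],"yaw": 0,"hand": 40},
    {"delta_pos": [0,0,0],"yaw": 0,"hand": 40}
  ]
}}

```text
clock: 5.33
eef_pos: [518.9, -115.4, 184.7]
eef_rot: [-3.141, -0.0, 1.621]
wrist_force: [0.2, 1.0, -3.4]
finger_gap: 43.5
```

Run:
```python
from cell import manip
from h import *
s=manip.read_state();print(s["eef_pos"],s["eef_rot"],s["wrist_force"],s["finger_gap"])
for n in ["scene","side","wrist"]:
    c=manip.camera(n); cv2.imwrite(f"pics/{n}1.png",c["frame"][:,:,::-1]); np.savez(f"pics/{n}1.npz",**c)
```

```text
[ 518.92888978 -115.3783768   184.68687281] [-3.14138204e+00 -2.60215758e-04  1.62132812e+00] [ 0.22767778  0.95100607 -3.38221476] 43.51455588906122
```

View pics/side1.png

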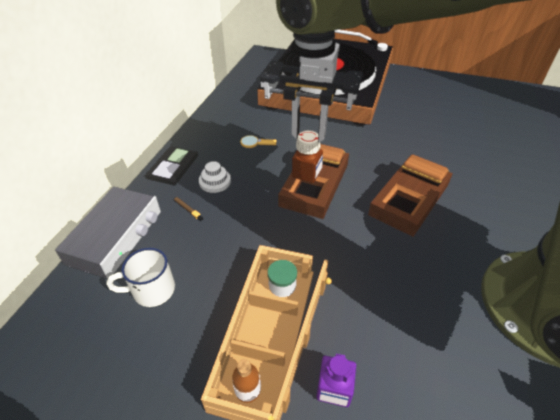

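View pics/scene1.png

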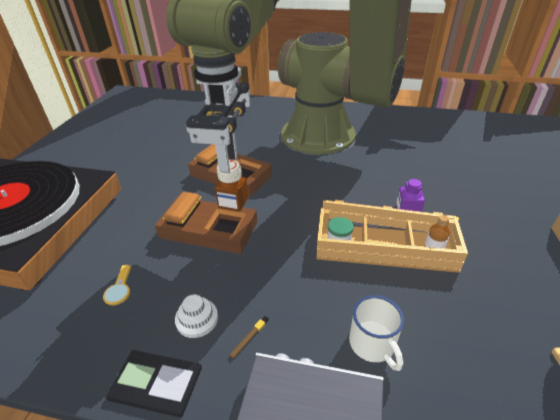

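View pics/wrist1.png

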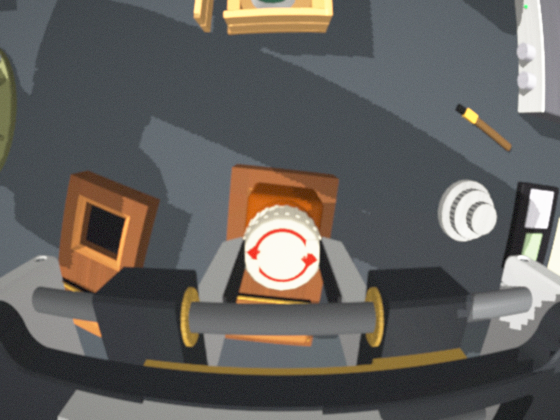

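The bottle hangs upright over the station's near side, with the crate bystanders undisturbed. I'm still about 26 mm short of the well in y. I'll measure the bottle's position in the hand.

```bash
cat > bot.py <<'E'
from h import *
import sys
def bot(cs,cx,cy,z0,z1):
    A=[]
    for c in cs:
        W=cloud(c);f=c["frame"].astype(int)
        m=(np.hypot(W[...,0]-cx,W[...,1]-cy)<42)&(W[...,2]>z0)&(W[...,2]<z1)
        # exclude hidden edge pixels
        p=W[m];A.append(p)
    P=np.vstack(A);return A,P
E
python3 - <<'E'
from bot import *
cs=[dict(np.load(f"pics/{n}1.npz")) for n in ["scene","side"]]
A,P=bot(cs,518.9,-115.4,98,152)
for a in A+[P]: print(len(a),a.min(0).round(),cv2.minAreaRect(a[:,:2].astype(np.float32)))
im=np.zeros((500,500,3),np.uint8)
for k,p in enumerate(A):
  for q in p: cv2.circle(im,(int(250+(q[0]-519)*5),int(250-(q[1]+115.4)*5)),2,[(0,255,0),(0,0,255)][k],-1)
cv2.imwrite("pics/amb1.png",im)
W=cloud(dict(np.load("pics/wrist1.npz")),True)
m=(abs(W[...,2]-196)<5)&(np.hypot(W[...,0]-519,W[...,1]+115)<27);p=W[m];print(len(p),p.min(0),p.max(0))
E
```

```text
659 [ 495. -144.   98.] ((521.4478149414062, -115.4184341430664), (53.717063903808594, 54.69137191772461), 85.53974914550781)
578 [ 491. -138.   98.] ((519.3973388671875, -112.94217681884766), (52.898834228515625, 54.59475326538086), 86.03823852539062)
1237 [ 491. -144.   98.] ((520.4266967773438, -114.30596923828125), (55.776432037353516, 56.90046691894531), 85.53974914550781)
4753 [ 493.32450864 -139.80021446  191.00127542] [543.83146171 -91.97269886 200.89602818]
```

View pics/amb1.png

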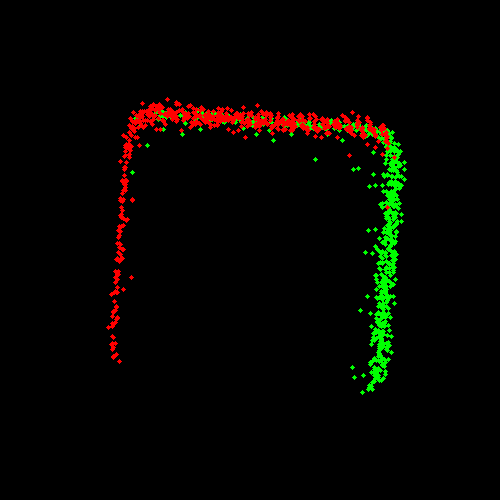

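The bottle is at (519.8,-116.2) with yaw about -4.5°. Aligning it to the well needs (-0.5,-25) and +0.018 rad. I'll shift over and lower to about 8 mm above the station top.

Call:
{"fn": "drive_tool", "kwargs": {
  "steps": [
    {"delta_pos": [0,-8,0],"yaw": 0.009,"hand": 40},
    {"delta_pos": [-0.5,-12,0],"yaw": 0.009,"hand": 40},
    {"delta_pos": [0,-5,-7],"yaw": 0,"hand": 40},
    {"delta_pos": [0,0,-13],"yaw": 0,"hand": 40},
    {"delta_pos": [0,0,-15],"yaw": 0,"hand": 40}
  ]
}}

```text
clock: 5.9
eef_pos: [518.6, -141.6, 149.4]
eef_rot: [3.141, 0.0, 1.638]
wrist_force: [-0.3, 0.1, -3.4]
finger_gap: 42.8
```

Call:
{"fn": "drive_tool", "kwargs": {
  "steps": [
    {"delta_pos": [0,0,-8],"yaw": 0,"hand": 40},
    {"delta_pos": [0,0,-4],"yaw": 0,"hand": 40},
    {"delta_pos": [0,0,0],"yaw": 0,"hand": 40},
    {"delta_pos": [0,0,0],"yaw": 0,"hand": 40}
  ]
}}

```text
clock: 6.23
eef_pos: [518.7, -141.0, 138.2]
eef_rot: [3.141, 0.0, 1.639]
wrist_force: [0.7, -0.5, -4.3]
finger_gap: 42.9
```

Run:
```python
from cell import manip
from bot import *
s=manip.read_state();print(s["eef_pos"],s["eef_rot"],s["wrist_force"],s["finger_gap"])
cs=[]
for n in ["scene","side"]:
    c=manip.camera(n); np.savez(f"pics/{n}2.npz",**c);cs.append(c)
    b=c["frame"][:,:,::-1]; a=b[130:260,130:290] if n=="scene" else b[110:230,250:390]
    cv2.imwrite(f"pics/{n}2.png",cv2.resize(a,None,fx=4,fy=4,interpolation=2))
x,y=s["eef_pos"][:2]
A,P=bot(cs,x,y,58,104)
for a in A: print(len(a),cv2.minAreaRect(a[:,:2].astype(np.float32)))
for nm,sel,ax in [("+y",P[(abs(P[:,1]-y-26.5)<4)&(abs(P[:,0]-x)<18)],1),("+x",P[(abs(P[:,0]-x-27)<4)&(abs(P[:,1]-y)<18)],0),("-x",P[(abs(P[:,0]-x+27)<4)&(abs(P[:,1]-y)<18)],0)]:
    o=1-ax; ctr=[x,y][o]
    k=np.polyfit(sel[:,o]-ctr,sel[:,ax],1); print(nm,len(sel),np.degrees(np.arctan(k[0])).round(2),k[1].round(2))
```

```text
[ 518.69495911 -141.04227686  138.226969  ] [3.14122277e+00 1.33861078e-04 1.63887068e+00] [ 0.67566658 -0.49409451 -4.2802405 ] 42.874606268514796
506 ((534.07666015625, -130.09161376953125), (39.230289459228516, 71.43585205078125), 39.71026611328125)
429 ((509.8521423339844, -126.68235778808594), (70.80611419677734, 37.524471282958984), 35.135986328125)
+y 348 -3.24 -115.3
+x 242 3.01 546.41
-x 65 2.92 492.8
```

View pics/side2.png

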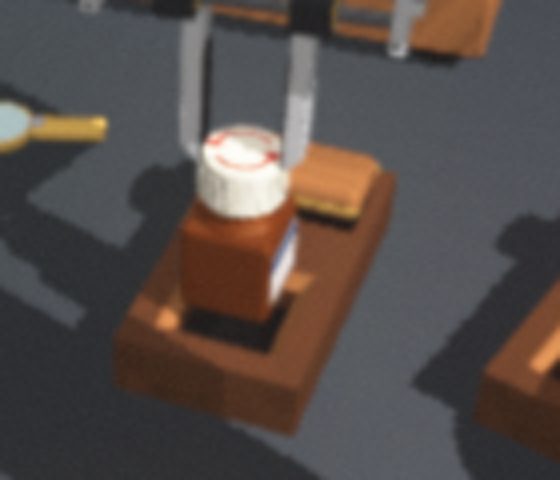

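View pics/scene2.png

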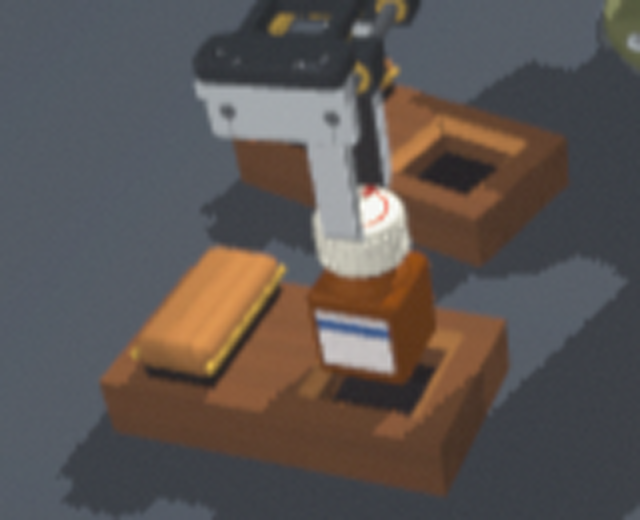

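The bottle hangs level over the well: centre (519.6,-142.3), yaw -3.1°, against the well at (519.3,-141.2), -3.5°. I'll nudge +0.8 in y and lower, watching the force. Floor contact is expected at TCP z of about 105.

Call:
{"fn": "drive_tool", "kwargs": {
  "steps": [
    {"delta_pos": [0,0.8,-3],"yaw": -0.004,"hand": 40},
    {"delta_pos": [0,0,-5],"yaw": 0,"hand": 40},
    {"delta_pos": [0,0,-5],"yaw": 0,"hand": 40},
    {"delta_pos": [0,0,-4],"yaw": 0,"hand": 40},
    {"delta_pos": [0,0,-1],"yaw": 0,"hand": 40}
  ]
}}

```text
clock: 6.75
eef_pos: [518.1, -140.1, 118.8]
eef_rot: [-3.14, -0.001, 1.635]
wrist_force: [-0.0, -0.6, -3.8]
finger_gap: 42.9
```

Call:
{"fn": "drive_tool", "kwargs": {
  "steps": [
    {"delta_pos": [0,0,-3],"yaw": 0,"hand": 40},
    {"delta_pos": [0,0,-3],"yaw": 0,"hand": 40},
    {"delta_pos": [0,0,-3],"yaw": 0,"hand": 40},
    {"delta_pos": [0,0,-1],"yaw": 0,"hand": 40},
    {"delta_pos": [0,0,0],"yaw": 0,"hand": 40}
  ]
}}

```text
clock: 7.17
eef_pos: [518.4, -140.2, 109.5]
eef_rot: [-3.141, -0.0, 1.635]
wrist_force: [-0.5, 0.4, -3.6]
finger_gap: 43.2
```

Call:
{"fn": "drive_tool", "kwargs": {
  "steps": [
    {"delta_pos": [0,0,-1],"yaw": 0,"hand": 40},
    {"delta_pos": [0,0,-1],"yaw": 0,"hand": 40},
    {"delta_pos": [0,0,-1],"yaw": 0,"hand": 40},
    {"delta_pos": [0,0,-0.5],"yaw": 0,"hand": 40},
    {"delta_pos": [0,0,0],"yaw": 0,"hand": 40}
  ]
}}

```text
clock: 7.58
eef_pos: [518.5, -140.2, 106.2]
eef_rot: [-3.141, -0.0, 1.635]
wrist_force: [0.7, -0.4, -3.0]
finger_gap: 42.9
```

Call:
{"fn": "drive_tool", "kwargs": {
  "steps": [
    {"delta_pos": [0,0,-0.5],"yaw": 0,"hand": 40},
    {"delta_pos": [0,0,-0.5],"yaw": 0,"hand": 40},
    {"delta_pos": [0,0,-0.5],"yaw": 0,"hand": 40},
    {"delta_pos": [0,0,-0.5],"yaw": 0,"hand": 40},
    {"delta_pos": [0,0,0],"yaw": 0,"hand": 40}
  ]
}}

```text
clock: 8.0
eef_pos: [518.7, -140.3, 104.8]
eef_rot: [3.141, 0.0, 1.635]
wrist_force: [-1.9, 1.0, 2.9]
finger_gap: 43.1
```

The bottle touches down at TCP z 104.8, as predicted. I'll confirm it's seated by eye before pressing.

Run:
```python
from cell import manip
from bot import *
cs=[]
for n in ["scene","side"]:
    c=manip.camera(n);cs.append(c);b=c["frame"][:,:,::-1]; a=b[130:260,130:290] if n=="scene" else b[110:230,250:390]
    cv2.imwrite(f"pics/{n}3.png",cv2.resize(a,None,fx=4,fy=4,interpolation=2))
    W=cloud(c);f=c["frame"].astype(int);hsv=cv2.cvtColor(c["frame"],cv2.COLOR_RGB2HSV)
    m=(np.hypot(W[...,0]-519,W[...,1]+141)<27)&(hsv[...,2]>190)&(hsv[...,1]<60)&(W[...,2]<125)&(W[...,2]>85)
    print(n,m.sum(),np.percentile(W[m][:,2],[2,50,75,90,98]).round(1))
x,y=518.7,-140.3
A,P=bot(cs,x,y,45,72)
for nm,sel,ax in [("+y",P[(abs(P[:,1]-y-25.5)<4)&(abs(P[:,0]-x)<18)],1),("+x",P[(abs(P[:,0]-x-27)<4)&(abs(P[:,1]-y)<18)],0),("-x",P[(abs(P[:,0]-x+27)<4)&(abs(P[:,1]-y)<18)],0)]:
    o=1-ax; ctr=[x,y][o]
    k=np.polyfit(sel[:,o]-ctr,sel[:,ax],1); print(nm,len(sel),np.degrees(np.arctan(k[0])).round(2),k[1].round(2))
```

```text
scene 148 [ 94.6 114.8 116.4 117.2 118. ]
side 282 [ 91.6 115.2 116.9 117.6 118.8]
+y 205 -3.1 -114.61
+x 138 3.12 546.15
-x 42 2.75 492.6
```

View pics/side3.png

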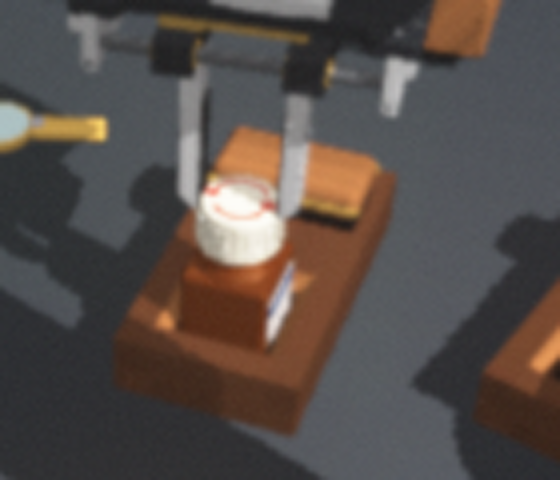

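View pics/scene3.png

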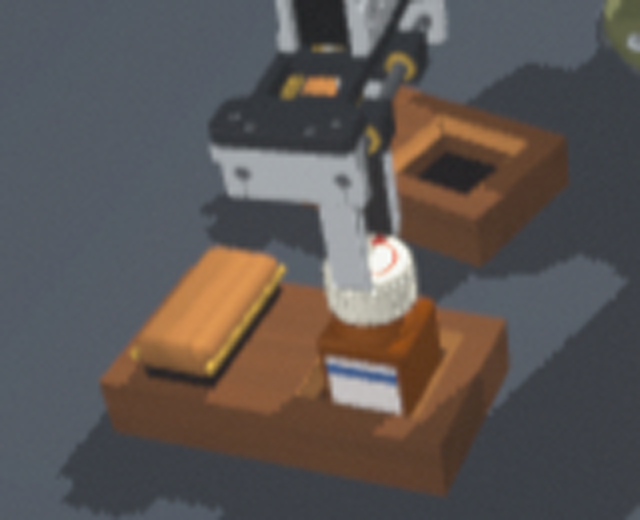

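The bottle is seated: cap top at 117 (16+101), yaw -3.1°, with the base down inside the well. Now I'll press, watching the force.

Call:
{"fn": "drive_tool", "kwargs": {
  "steps": [
    {"delta_pos": [0,0,0],"yaw": 0,"hand": 40},
    {"delta_pos": [0,0,-1],"yaw": 0,"hand": 40},
    {"delta_pos": [0,0,-1],"yaw": 0,"hand": 40},
    {"delta_pos": [0,0,-1],"yaw": 0,"hand": 40},
    {"delta_pos": [0,0,0],"yaw": 0,"hand": 40}
  ],
  "squeeze": 45
}}

```text
clock: 8.52
eef_pos: [518.6, -140.3, 101.5]
eef_rot: [3.141, 0.0, 1.635]
wrist_force: [-2.0, 1.0, 7.2]
finger_gap: 42.3
```

Call:
{"fn": "drive_tool", "kwargs": {
  "steps": [
    {"delta_pos": [0,0,-1],"yaw": 0,"hand": 40},
    {"delta_pos": [0,0,-1],"yaw": 0,"hand": 40},
    {"delta_pos": [0,0,0],"yaw": 0,"hand": 40}
  ]
}}

```text
clock: 8.77
eef_pos: [518.7, -140.3, 99.7]
eef_rot: [3.141, 0.0, 1.635]
wrist_force: [-2.7, 0.6, 9.3]
finger_gap: 42.6
```

Call:
{"fn": "drive_tool", "kwargs": {
  "steps": [
    {"delta_pos": [0,0,-0.5],"yaw": 0,"hand": 40},
    {"delta_pos": [0,0,-0.5],"yaw": 0,"hand": 40},
    {"delta_pos": [0,0,0],"yaw": 0,"hand": 40}
  ]
}}

```text
clock: 9.02
eef_pos: [518.7, -140.3, 98.9]
eef_rot: [3.141, 0.0, 1.635]
wrist_force: [-3.6, -0.3, 11.3]
finger_gap: 42.5
```

It's at the stop (11.3 N). I'll twist anticlockwise (+yaw) with a small shift to keep the turn about the cap axis.

Call:
{"fn": "drive_tool", "kwargs": {
  "steps": [
    {"delta_pos": [0,0,0],"yaw": 0.05,"hand": 40},
    {"delta_pos": [-0.1,0,0],"yaw": 0.07,"hand": 40},
    {"delta_pos": [-0.1,-0.1,0],"yaw": 0.07,"hand": 40},
    {"delta_pos": [0,0,0],"yaw": 0.03,"hand": 40},
    {"delta_pos": [0,0,0],"yaw": 0,"hand": 40}
  ]
}}

```text
clock: 9.43
eef_pos: [519.1, -140.5, 99.2]
eef_rot: [3.14, 0.001, 1.857]
wrist_force: [-0.9, 0.6, 9.8]
finger_gap: 42.6
```

Run:
```python
from cell import manip
s=manip.read_state();print(s["moment"],s["wrist_force"],s["eef_pos"],s["eef_rot"])
from h import *
c=manip.camera("side");b=c["frame"][:,:,::-1]
cv2.imwrite("pics/side4.png",cv2.resize(b[110:230,250:390],None,fx=4,fy=4,interpolation=2))
```

```text
[0.07967189 0.15194569 0.0233229 ] [-0.91445817  0.58200065  9.79422432] [ 519.08411715 -140.48844219   99.24488506] [3.13951488e+00 1.28548439e-03 1.85701464e+00]
```

View pics/side4.png

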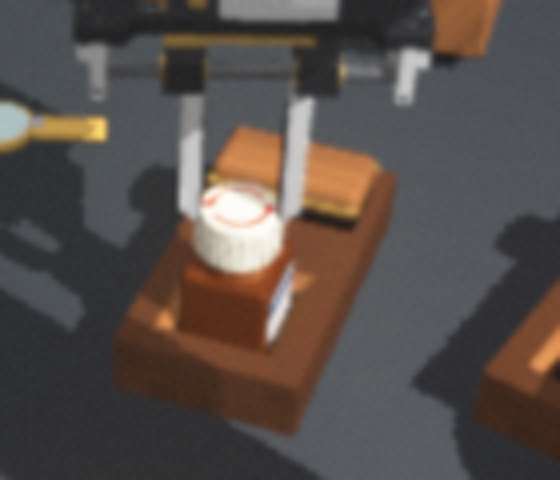

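The moment is small (0.02 N m), the cap is turning with the hand, and the bottle stays put. I'll continue to about 60°.

Call:
{"fn": "drive_tool", "kwargs": {
  "steps": [
    {"delta_pos": [0,0,-0.4],"yaw": 0.06,"hand": 40},
    {"delta_pos": [-0.1,-0.1,0],"yaw": 0.08,"hand": 40},
    {"delta_pos": [-0.1,-0.1,0],"yaw": 0.08,"hand": 40},
    {"delta_pos": [-0.1,-0.1,0],"yaw": 0.08,"hand": 40},
    {"delta_pos": [0,-0.2,0],"yaw": 0.08,"hand": 40}
  ]
}}

```text
clock: 9.9
eef_pos: [518.8, -140.9, 98.9]
eef_rot: [3.14, 0.002, 2.239]
wrist_force: [-0.8, 1.8, 9.9]
finger_gap: 42.4
```

Call:
{"fn": "drive_tool", "kwargs": {
  "steps": [
    {"delta_pos": [-0.1,-0.2,0],"yaw": 0.08,"hand": 40},
    {"delta_pos": [-0.1,-0.2,0],"yaw": 0.08,"hand": 40},
    {"delta_pos": [-0.1,-0.2,0],"yaw": 0.08,"hand": 40},
    {"delta_pos": [0,-0.1,0],"yaw": 0.08,"hand": 40},
    {"delta_pos": [0,0,0],"yaw": 0.08,"hand": 40}
  ]
}}

```text
clock: 10.32
eef_pos: [518.5, -141.5, 98.9]
eef_rot: [3.141, 0.002, 2.639]
wrist_force: [-1.8, 1.1, 11.2]
finger_gap: 42.7
```

Call:
{"fn": "drive_tool", "kwargs": {
  "steps": [
    {"delta_pos": [0,0,0],"yaw": 0.05,"hand": 40},
    {"delta_pos": [0,0,0],"yaw": 0,"hand": 40},
    {"delta_pos": [0,0,0],"yaw": 0,"hand": 40}
  ]
}}

```text
clock: 10.57
eef_pos: [518.5, -141.5, 98.8]
eef_rot: [3.141, 0.002, 2.685]
wrist_force: [-1.3, 1.2, 10.3]
finger_gap: 42.5
```

Run:
```python
from cell import manip
s=manip.read_state();print(s["moment"],s["wrist_force"],s["eef_pos"],s["eef_rot"],s["clock"])
from h import *
for n in ["scene","side","wrist"]:
    c=manip.camera(n);b=c["frame"][:,:,::-1]; a=b[130:260,130:290] if n=="scene" else b[110:230,250:390] 
    if n=="wrist": a=b[130:330,180:380]
    cv2.imwrite(f"pics/{n}5.png",cv2.resize(a,None,fx=3,fy=3,interpolation=2))
```

```text
[0.38875706 0.15758965 0.08723891] [-1.28818078  1.22939365 10.29566149] [ 518.45734326 -141.52813224   98.84969945] [3.14095329e+00 2.16597790e-03 2.68525906e+00] 10.5667
```

View pics/side5.png

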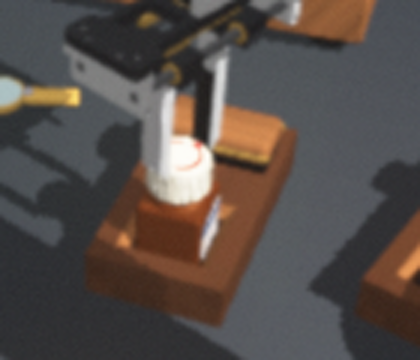

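View pics/wrist5.png

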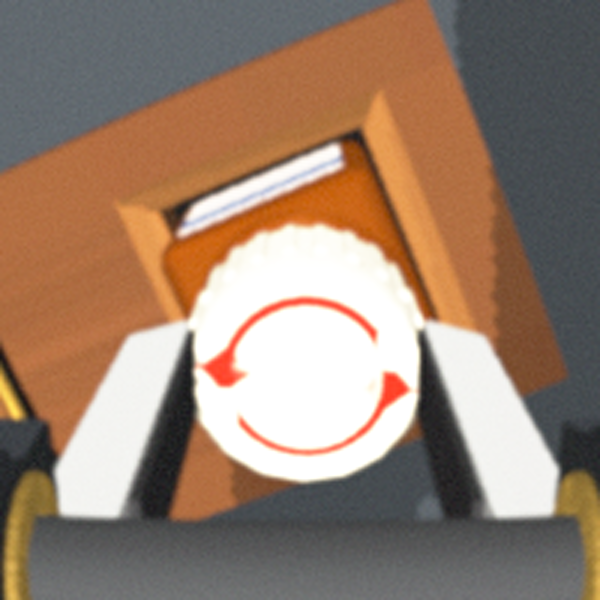

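The wrist crop shows the arrows still in line with the jaws at crop (215,375) and (398,388), so there was no slip and the cap has turned 60°. The bottle is square in the well. I'll lift straight up slowly.

Call:
{"fn": "drive_tool", "kwargs": {
  "steps": [
    {"delta_pos": [0,0,1.5],"yaw": 0,"hand": 40},
    {"delta_pos": [0,0,2],"yaw": 0,"hand": 40},
    {"delta_pos": [0,0,2],"yaw": 0,"hand": 40},
    {"delta_pos": [0,0,2],"yaw": 0,"hand": 40},
    {"delta_pos": [0,0,2],"yaw": 0,"hand": 40}
  ]
}}

```text
clock: 11.13
eef_pos: [517.8, -141.5, 107.5]
eef_rot: [3.142, 0.0, 2.685]
wrist_force: [-0.1, -0.1, 0.7]
finger_gap: 42.6
```

Call:
{"fn": "drive_tool", "kwargs": {
  "steps": [
    {"delta_pos": [0,0,1.5],"yaw": 0,"hand": 40},
    {"delta_pos": [0,0,0],"yaw": 0,"hand": 40}
  ]
}}

```text
clock: 11.3
eef_pos: [517.5, -141.5, 108.8]
eef_rot: [-3.141, -0.0, 2.685]
wrist_force: [-0.3, 0.1, -0.1]
finger_gap: 42.6
```

Run:
```python
from cell import manip
s=manip.read_state();print(s["moment"],s["wrist_force"],s["eef_pos"],s["eef_rot"],s["clock"])
from h import *
for n in ["side"]:
    c=manip.camera(n);b=c["frame"][:,:,::-1]; a=b[110:230,250:390] 
    cv2.imwrite(f"pics/{n}6.png",cv2.resize(a,None,fx=4,fy=4,interpolation=2))
```

```text
[ 0.04703249 -0.03237025 -0.02504433] [-0.29325798  0.09404357 -0.11447737] [ 517.52837202 -141.52417958  108.84254129] [-3.14142846e+00 -4.44166879e-04  2.68473586e+00] 11.3
```

View pics/side6.png

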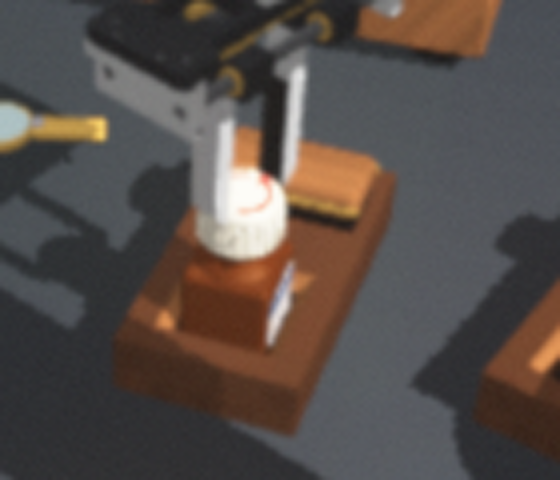

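The cap is free: the force is about 0, not the 3 N the bottle would add. I'll raise it clear.

Call:
{"fn": "drive_tool", "kwargs": {
  "steps": [
    {"delta_pos": [0,0,4],"yaw": 0,"hand": 40},
    {"delta_pos": [0,0,5],"yaw": 0,"hand": 40},
    {"delta_pos": [0,0,7],"yaw": 0,"hand": 40},
    {"delta_pos": [0,0,9],"yaw": 0,"hand": 40},
    {"delta_pos": [0,0,9],"yaw": 0,"hand": 40}
  ]
}}

```text
clock: 11.77
eef_pos: [517.8, -141.5, 144.1]
eef_rot: [3.142, 0.0, 2.685]
wrist_force: [-0.2, -0.5, -0.3]
finger_gap: 42.4
```

Call:
{"fn": "drive_tool", "kwargs": {
  "steps": [
    {"delta_pos": [0,0,7],"yaw": 0,"hand": 40},
    {"delta_pos": [0,0,4],"yaw": 0,"hand": 40},
    {"delta_pos": [0,0,0],"yaw": 0,"hand": 40},
    {"delta_pos": [0,0,0],"yaw": 0,"hand": 40},
    {"delta_pos": [0,0,0],"yaw": 0,"hand": 40}
  ]
}}

```text
clock: 12.18
eef_pos: [517.5, -141.4, 153.6]
eef_rot: [-3.142, -0.001, 2.685]
wrist_force: [-0.4, 0.1, -0.8]
finger_gap: 42.2
```

Run:
```python
from cell import manip
s=manip.read_state();print(s["wrist_force"],s["eef_pos"],s["eef_rot"],s["finger_gap"],s["clock"])
from h import *
for n in ["scene","side"]:
    c=manip.camera(n);b=c["frame"][:,:,::-1]; cv2.imwrite(f"pics/{n}7f.png",b);a=b[100:260,130:290] if n=="scene" else b[90:230,250:390]
    cv2.imwrite(f"pics/{n}7.png",cv2.resize(a,None,fx=3.7,fy=3.7,interpolation=2))
    W=cloud(c);hsv=cv2.cvtColor(c["frame"],cv2.COLOR_RGB2HSV)
    m=(np.hypot(W[...,0]-519,W[...,1]+141)<27)&(hsv[...,2]>180)&(hsv[...,1]<60)&(W[...,2]<185)&(W[...,2]>120)
    print(n,"cap",np.percentile(W[m],[1,50,99],axis=0).round(1).tolist())
    m=(np.hypot(W[...,0]-519,W[...,1]+141)<45)&(W[...,2]>44)&(W[...,2]<115)
    print(n,"bottle",np.percentile(W[m],[1,50,99.5],axis=0).round(1).tolist())
```

```text
[-0.40737673  0.14816641 -0.76092818] [ 517.50581299 -141.44435006  153.55056922] [-3.14151016e+00 -6.23913891e-04  2.68480976e+00] 42.23254083446244 12.1833
scene cap [[500.1, -162.1, 142.1], [537.0, -142.5, 162.4], [544.8, -117.6, 178.1]]
scene bottle [[499.5, -166.3, 44.8], [534.3, -134.0, 73.7], [548.0, -113.5, 105.8]]
side cap [[495.2, -161.9, 139.0], [510.7, -128.9, 163.0], [526.5, -115.4, 170.4]]
side bottle [[491.8, -160.7, 44.6], [515.1, -126.0, 75.4], [545.5, -112.4, 107.3]]
```

View pics/side7.png

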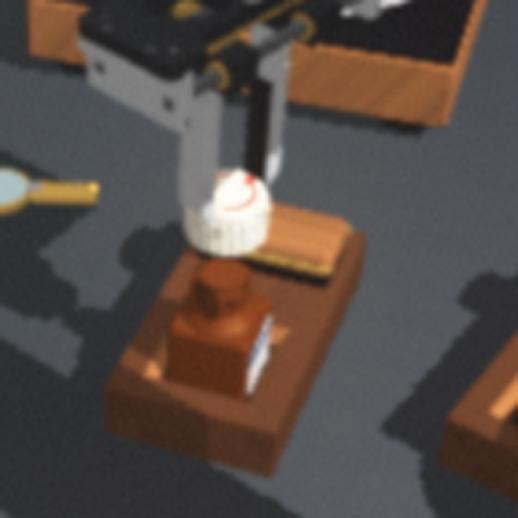

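View pics/scene7f.png

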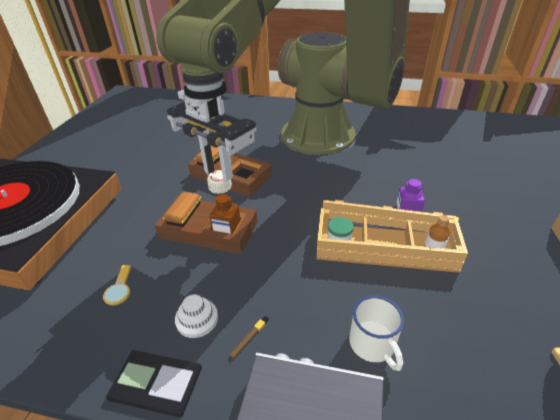

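View pics/scene7.png

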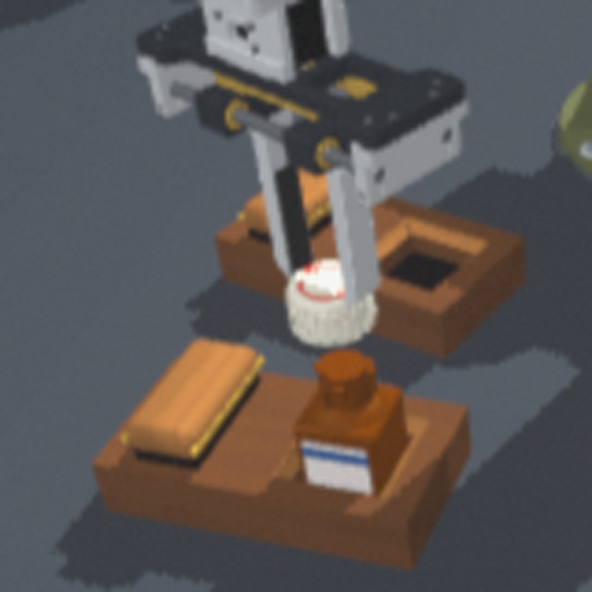

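The bottle stands seated (rim measured at 106–107, expected 106). The cap is held level, with its skirt at about 139–142, roughly 33 mm above the mouth. Nothing else has moved, so I'm handing it in.

```bash
python3 -c "
from cell import manip
print(manip.sign_off())"
```

```text
the job is handed in; nothing more can be done
None
```

The bottle is standing all the way down in the well of the station farther from the base. The cap is off and still held in the gripper, and the job was handed in at about 12.2 s of the 51 s allowed. I carried the bottle by its cap and lowered it in 0.5 mm steps onto the well floor. Then I pressed the cap to its stop at about 11 N, turned it 60° anticlockwise and lifted it straight off.

**Last checks:**
- **Bottle:** the rim measured 106–107 mm above the table, against 106 mm expected when fully seated. It stayed square in the well during the twist.
- **Cap:** it is held level and centred over the mouth to within about 2 mm. Its skirt is roughly 33 mm above the rim, and the wrist force is under 1 N.
- **Other things:** the tin, the cork bottle, the purple look-alike and everything else look undisturbed in the camera view.

**One disagreement:** the finger opening read about 43 mm on a 48 mm cap. I put that down to the pads giving a little. The views showed a centred grip and no sign of slipping.

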